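Uncap the stud and hold the offset bracket over it

ROBOT

A 6-joint arm with a two-finger parallel gripper is mounted at the origin on the work surface. World frame = base frame: x ahead of the robot, y to its left, z up, the work surface at z = 0. Lengths are in m, angles in rad, forces in N, time in s.
With the tool pointing down it reaches from about 0.35 to 0.775 m from the base axis. Payload 5.5 kg.
Tool frame: the origin (TCP) lies between the finger pads; the fingertips stand 11 mm ahead of it and the grasp point (between the pads) lies 8 mm behind it; z points along the fingers, y is the direction in which the jaws open and shut (so a half turn about z gives the same grasp; the last joint's range is limited). The gripper opens to 85 mm and grips with 20 to 120 N. Pads are 22 mm wide; open, the fingers measure 114 mm over their backs; the gripper's body (76 mm by 85 mm) begins 54 mm behind the grasp point. The pads swing forward as they close: fully open they stand 13 mm farther back than shut.
Start: joints at [-1.345, 0.313, 0.046, 1.304, 0, 1.431], TCP at [0.206, -0.537, 0.242] pointing down, gripper open.
Joint ranges: [-2.76, 2.76], [-0.86, 1.69], [-1.03, 1.26], [-2.2, 2.34], [-1.47, 1.5], [-3.14, 3.14]. Speed limits (rad/s): [2.57, 2.57, 3.14, 3.14, 3.14, 3.14].

INTERFACE

Orientations are given as a 3x3 rotation matrix whose columns are the frame's x, y, z axes.
In Python, from workcell import manip gives the robot as it stands. The module is installed in compiled form; this text tells all that it offers.
- The arm moves only by the shell command python3 -m jog 'ROWS' [OPENING] [FORCE]. ROWS is JSON, a list of rows, each a list of 2 entries, a list of its own where there are three numbers: the shift along the tool's x, y, z in m, then the turn about the tool's z in degrees. A call has 1 to 5 rows; each row shifts and turns the commanded pose from where the row before left it, along the tool's axes as they then stand; what a row does not reach is not made up. A row lasts 1/8 s, in which the tool goes at most 62.5 mm and 10.7 degrees, less where a joint would pass 70% of its speed; a pose out of reach is approached as far as the arm can. A call with a gripper value outside its range is refused whole. OPENING is the opening, from 0 (shut) to 1 (fully open), set as the call begins (- or left out, the last holds). The fingers move at their own pace and stop on an object; FORCE is the grip in N (left out, the last holds). Time passes only in rows, so rows that do not move let the fingers close. It gives the time, the measured TCP pose, the force and the opening at its end, in the units of the state.
- manip.get_obs(): the state, without advancing time (a new reading comes with each control period).
- manip.get_image(name): name is "side" or "top" or "wrist"; returns a dict with "image" (420x560x3 uint8, red, green, blue), "range_z" (420x560 float32, m along the optical axis (not along the pixel's ray), 0 where there is no reading), "mtx" (3x3 intrinsics, pixels), "distortion" ([k1, k2, p1, p2, k3] as OpenCV has them; the pictures are not rectified), "rvec" (rotation vector, rad) and "tvec" (3), from world to camera coordinates, as OpenCV has them; the wrist camera has in their place "tool_from_camera" (4x4, takes a point from camera to tool coordinates, whose origin is the TCP and whose axes are the flange's). Camera axes: x right, y down, z forward; pixel columns grow to the right and rows downward; lengths in m; the calibration is good to about 2 mm. A picture is of the moment at which its call begins: read the wrist's pose just before it.
- manip.job_done(): hands the job in, once; it reports no verdict.
The state is a dict: "clock": time; "joint_pos": joint angles; "qvel": joint speeds; "tau": joint torques, N m; "eef_pos": TCP position; "ee_rot": TCP orientation; "contact_force": force on the tool from outside, world axes, zero at the start; "wrist_torque": the same for the moment, N m; "width": finger opening in m.
Only numpy, scipy, OpenCV 4.12 (cv2) and the standard library are available. Lean on these libraries where they do the work, as an engineer would, in place of code of your own. Each camera call takes 0.05 s, during which the arm holds its last target.

TASK

Get the bracket ready for mounting: take the white dust cap off the pedestal's stud and nest it squarely over the spare cap standing on the bench. Then pick the aluminium bracket up by its balance point, on the bar near the heavy block, and finish while holding it level, its ring centred over the bare stud and about 2 cm above it, touching nothing but the gripper. Leave everything else on the bench where it stands.

Things in the scene. Friction and masses are not known exactly. Their poses are not given: they have to be found in the camera images.
- stud_cap_mid (a point): centre, half-way up (36.5 mm above its mouth), of the white dust cap that covers the pedestal's stud at the start: a hollow cover standing mouth down on the pedestal's top plate, z up; 73 mm tall, with a solid round grip knob on top, 40 mm across and 28 mm tall. Put over the spare cap it goes down until it stands 32 mm higher than that one, with 3 mm of play all round
- stud_cap: the same dust cap; origin at the centre of its mouth, z up. Below the knob a skirt 45 mm tall flares from 56 mm across at its shoulder to 74 mm at the mouth, wall 3 mm, hollow 41 mm deep from the mouth. About 90 g
- spare_cap_mid (a point): centre, half-way up (36.5 mm above the bench), of the spare dust cap, the same in every way as the other, standing mouth down on the bench
- bar_mid (a point): middle of the slim bar of the loose aluminium bracket, 27 mm above the bench at the start; x points along the bar towards the ring, z up. The bar is 127 mm long, 16 mm wide, 18 mm tall, its underside 18 mm clear of the bench. The block's inner face is 63.5 mm from here towards -x, the ring's centre 79.5 mm towards +x
- bracket: the bracket: the bar carries a heavy clamp block (50 x 50 mm, 46 mm tall) on one end and a light ring (36 mm outside, 22 mm bore with vertical axis, 36 mm tall) on the other, and lies on these two. About 0.4 kg, +-25 percent. Origin at the height of its underside, 13.5 mm from the bar's middle towards the block; axes as bar_mid
- balance (a point): balance point (centre of mass along the bar) of the bracket: in the middle of the bar's section, 27 mm above the bracket's underside, 25 mm from the block's inner face, 38.5 mm from the bar's middle towards the block; axes as bar_mid
- ring_bottom (a point): centre of the ring's lower face, level with the bracket's underside, 118 mm from the balance point along +x and 27 mm below it; axes as bar_mid
- stud_top (a point): centre of the top face of the pedestal's upright stud, 95 mm above the bench, z up. The stud is 13 mm across, stands 35 mm above the pedestal's top plate, and is hidden under the dust cap at the start
- pedestal: steel pedestal fixed to the bench: round foot 96 mm across and 10 mm tall, column 48 mm across, round top plate 84 mm across, its top 60 mm above the bench, with the stud in its middle. Origin at the centre of its underside, z up
- lens_tube: bystander, to be left alone: short steel lens tube with dark glass on top, 31 mm across, 26 mm tall, standing on end; origin at the centre of its underside
- short_post: bystander, to be left alone: short steel post on a round foot, 28 mm across, 40 mm tall; origin at the centre of its underside
- clamp_fork: bystander, to be left alone: flat steel clamping fork, about 80 x 34 x 18 mm, lying flat; origin at the centre of its underside
- driver: bystander, to be left alone: screwdriver 170 mm long with a grey handle, lying flat; origin at the centre of its underside
- screw_jar: bystander, to be left alone: small clear jar with black lid, 56 mm across, 70 mm tall; origin at the centre of its underside
- parts_tray: bystander, to be left alone: grey divided parts tray, 110 x 160 x 30 mm; origin at the centre of its underside

How it is judged:
On the way, in this order (a step that is already met when the one before it is completed fails the run):
1. the dust cap is nested over the spare cap on the bench and let go (horizontal distance between stud_cap_mid and spare_cap_mid below 0.006 m and z of stud_cap_mid in the frame of spare_cap_mid between 0.026 and 0.038 m and angle between each of stud_cap_mid, spare_cap_mid's own z axis and vertical below 0.08 rad and height (world z) of spare_cap_mid below 0.042 m and contact force between the fingers and stud_cap below 0.1 N), for 0.3 s.
2. the bracket is lifted clear of the bench, held near level (height (world z) of balance above 0.07 m and height (world z) of ring_bottom above 0.03 m and angle between balance's own z axis and vertical below 0.15 rad), for 0.2 s.
At the end, for the whole second after the job is handed in: Cap nested on the standing spare cap (axes within 6 mm, upright, 26-38 mm higher) and released; bracket in the fingers within 15 mm of its balance point along the bar, level within 4 deg, ring within 10 mm of the stud's axis, underside 8-40 mm above the stud, touching neither pedestal nor cap (all of step 1 and angle between balance's own z axis and vertical below 0.07 rad and horizontal distance between ring_bottom and stud_top below 0.01 m and z of ring_bottom in the frame of stud_top between 0.008 and 0.04 m and x of the grasp point in the frame of balance between -0.015 and 0.015 m and contact force between the fingers and bracket above 2 N and contact force between bracket and pedestal below 0.1 N and contact force between bracket and stud_cap below 0.1 N); the arm keeps its last pose, push and grip.
It fails at once if a bystander is pushed away or tipped over (distance of any of lens_tube, short_post, clamp_fork, driver, screw_jar, parts_tray from where it was at the start of the episode above 0.02 m or angle between any of lens_tube, short_post, clamp_fork, screw_jar, parts_tray's own z axis and vertical above 0.5 rad).
It also fails if it takes over 58 s, if anything falls off the work surface, if the arm or the gripper's body presses on something with over 40 N, if the wrist force passes 120 N, or if a joint passes its speed limit or range.

## Working session

There is one attempt and no reset: what is moved stays moved. The work goes in short steps, Python scripts to look and compute and a shell command to move; the robot and the scene stay as the last step left them, time stands still between calls to the robot, and variables do not carry over. Pictures are saved under pics/ and viewed, and the job is handed in when it is done.

```bash
mkdir -p pics; python3 - <<'E'
from workcell import manip
import cv2,numpy as np
o=manip.get_obs()
for k,v in o.items(): print(k,np.round(v,4).tolist())
for n in ("side","top","wrist"):
    d=manip.get_image(n); cv2.imwrite(f"pics/{n}0.png",d["image"][:,:,::-1])
    np.savez(f"{n}0.npz",**d)
    print(n,np.round(d["mtx"],1).tolist(),np.round(d["distortion"],3).tolist(), [np.round(d[k],3).tolist() for k in ("rvec","tvec","tool_from_camera") if k in d])
E
```

```text
clock 0.0
joint_pos [-1.3446, 0.314, 0.045, 1.3036, -0.0, 1.4312]
qvel [0.0001, -0.001, 0.0011, -0.0008, 0.0026, 0.0003]
tau [0.0002, -48.0628, 29.8531, 0.0194, -0.0002, -0.0]
eef_pos [0.2055, -0.5365, 0.2414]
ee_rot [[0.9338, 0.3577, -0.0005], [0.3577, -0.9338, 0.0018], [0.0002, -0.0018, -1.0]]
contact_force [0.4453, -0.4402, 0.8658]
wrist_torque [-0.03, 0.0108, 0.0053]
width 0.0858
side [[379.3, 0.0, 281.5], [0.0, 379.3, 210.0], [0.0, 0.0, 1.0]] [-0.053, 0.0, 0.0, 0.0, 0.0] [[0.615, -2.539, 1.317], [0.562, 0.246, 0.589]]
top [[380.0, 0.0, 279.2], [0.0, 380.0, 206.9], [0.0, 0.0, 1.0]] [0.024, 0.0, 0.0, 0.0, 0.0] [[2.195, -2.151, 0.131], [-0.029, 0.607, 0.813]]
wrist [[349.7, 0.0, 275.1], [0.0, 349.7, 209.4], [0.0, 0.0, 1.0]] [-0.071, 0.0, 0.0, 0.0, 0.0] [[[0.0, -0.945, -0.326, 0.083], [1.0, 0.0, -0.001, -0.001], [0.001, -0.326, 0.945, -0.133], [0.0, 0.0, 0.0, 1.0]]]
```

View pics/side0.png

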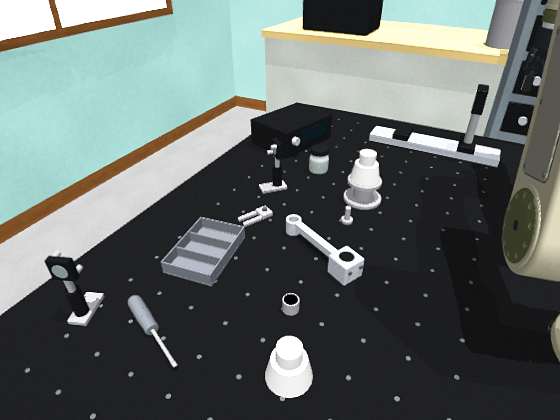

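View pics/top0.png

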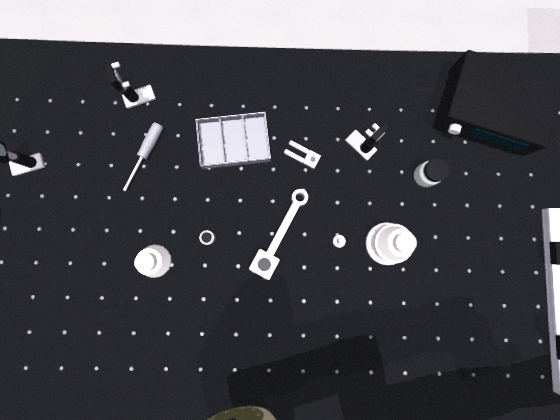

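View pics/wrist0.png

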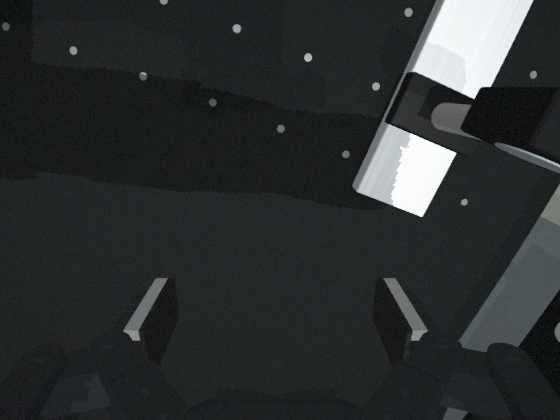

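```bash
cat > h.py <<'E'
import cv2,numpy as np
def extr(d,pose=None):
    if "rvec" in d: R=cv2.Rodrigues(np.array(d["rvec"]))[0]; t=np.array(d["tvec"]).ravel(); return R.T,-R.T@t
    p,Rt=pose; T=d["tool_from_camera"]; return Rt@T[:3,:3], Rt@T[:3,3]+p
def cloud(d,pose=None):
    Rc,c=extr(d,pose); h,w=d["range_z"].shape
    u,v=np.meshgrid(np.arange(w),np.arange(h))
    n=cv2.undistortPoints(np.stack([u,v],-1).reshape(-1,1,2).astype(np.float64),d["mtx"],d["distortion"]).reshape(-1,2)
    r=np.c_[n,np.ones(len(n))]
    return ((r*d["range_z"].reshape(-1,1))@Rc.T+c).reshape(h,w,3)
def rays(d,px,pose=None):
    Rc,c=extr(d,pose)
    n=cv2.undistortPoints(np.array(px,float).reshape(-1,1,2),d["mtx"],d["distortion"]).reshape(-1,2)
    return c,np.c_[n,np.ones(len(n))]@Rc.T
def plane(d,px,z,pose=None):
    c,r=rays(d,px,pose); return c+r*((z-c[2])/r[:,2:3])
E
python3 - <<'E'
from h import *
for n in ("top","side"):
    d=dict(np.load(f"{n}0.npz")); P=cloud(d); print(n,"cam",extr(d)[1].round(3))
    pts={"top":dict(spare=(150,262),ped=(400,243),block=(258,270),ring=(305,193),lens=(207,238),post=(339,241),jar=(437,172)),
     "side":dict(spare=(289,350),ped=(367,158),block=(347,268),ring=(294,222),bench=(400,330))}[n]
    for k,(u,v) in pts.items():
        if d["range_z"][v,u]>0: print(k,P[v,u].round(3))
    b=np.abs(P[...,2])<.02; print("bench z",np.median(P[...,2][b]))
    # local heights
    for k in ("spare","ped"):
        u,v=pts[k]; Q=P[v-30:v+30,u-30:u+30].reshape(-1,3); print(k,"zmax pct",np.percentile(Q[:,2],[99,97,90]).round(4))
E
```

```text
top cam [ 0.517 -0.006  0.874]
spare [0.482 0.249 0.072]
ped [ 0.531 -0.251  0.136]
block [0.468 0.026 0.048]
ring [ 0.639 -0.073  0.037]
lens [0.535 0.142 0.025]
post [ 0.534 -0.149  0.041]
jar [ 0.685 -0.353  0.072]
bench z 0.0004435677690772799
spare zmax pct [0.075  0.0736 0.0507]
ped zmax pct [0.1356 0.1343 0.1251]
side cam [0.345 0.559 0.54 ]
spare [0.481 0.27  0.073]
ped [ 0.531 -0.245  0.126]
block [0.471 0.045 0.045]
ring [ 0.625 -0.048  0.037]
bench [0.35  0.103 0.001]
bench z 0.0007079170734429763
spare zmax pct [0.0751 0.0744 0.073 ]
ped zmax pct [0.1331 0.1315 0.1033]
```

```bash
python3 - <<'E'
from h import *
for n in ("top","side"):
    d=dict(np.load(f"{n}0.npz")); P=cloud(d); x,y,z=P[...,0],P[...,1],P[...,2]
    def face(cx,cy,r,z0,z1):
        m=(np.hypot(x-cx,y-cy)<r)&(z>z0)&(z<z1)
        m=cv2.morphologyEx(m.astype(np.uint8),cv2.MORPH_OPEN,np.ones((2,2)))
        c=max(cv2.findContours(m,cv2.RETR_EXTERNAL,cv2.CHAIN_APPROX_NONE)[0],key=cv2.contourArea)
        full=np.zeros_like(m); cv2.drawContours(full,[c],-1,1,-1)
        v,u=np.nonzero(full); zz=np.median(z[(m>0)])
        q=plane(d,np.c_[u,v],zz); return q,zz
    for k,a in dict(spare=(.485,.26,.06,.069,.09),cap=(.531,-.247,.06,.128,.15),ring=(.63,-.06,.035,.033,.05),block=(.47,.035,.05,.042,.06)).items():
        q,zz=face(*a); (c,r)=cv2.minEnclosingCircle(q[:,:2].astype(np.float32)); rect=cv2.minAreaRect(q[:,:2].astype(np.float32)*1000)
        print(n,k,"mean",q.mean(0).round(4),"circ",np.round(c,4),round(r,4),"n",len(q), "rect",np.round(rect[0],1),np.round(rect[1],1),round(rect[2],1))
    # shoulders & bar
    m=(x>.46)&(x<.64)&(y>-.07)&(y<.06)&(z>.029)&(z<.0395)
    m&=(np.hypot(x-.63,y+.06)>.03)
    q=P[m]; l=cv2.fitLine(q[:,:2].astype(np.float32),cv2.DIST_HUBER,0,.01,.01).ravel(); print("bar",l.round(4),np.degrees(np.arctan2(l[1],l[0])).round(2),np.median(q[:,2]))
    for k,(cx,cy,z0) in dict(lens=(.535,.142,.02),post=(.534,-.149,.03),jar=(.685,-.35,.06)).items():
        q=P[(np.hypot(x-cx,y-cy)<.04)&(z>z0)]; print(k,q.mean(0).round(3))
    for k,(x0,x1,y0,y1) in dict(fork=(.68,.78,-.13,-.01),tray=(.66,.85,.02,.2)).items():
        q=P[(x>x0)&(x<x1)&(y>y0)&(y<y1)&(z>.01)&(z<.05)]; print(k,q.min(0).round(3),q.max(0).round(3))
    m=(z>.02)&(z<.6)&(x<.45)&(x>.15)&(np.abs(y)<.45); print("tall near", m.sum())
E
```

```text
top spare mean [0.4798 0.2597 0.0728] circ [0.4799 0.2599] 0.0199 n 293 rect [480.2 260.1] [36.8 39.1] 1.0
top cap mean [ 0.5316 -0.2638  0.1334] circ [ 0.5318 -0.2636] 0.0202 n 330 rect [ 532.  -263.3] [36.8 39.1] 1.2
top ring mean [ 0.6236 -0.0617  0.0356] circ [ 0.621 -0.06 ] 0.0273 n 258 rect [620.5 -63. ] [33.2 52.8] 79.7
top block mean [0.4799 0.0122 0.0463] circ [0.4804 0.0116] 0.0328 n 507 rect [480.4  11. ] [49.6 49.6] 62.9
bar [ 0.8845 -0.4666  0.5532 -0.0224] -27.81 0.03632395454796189
lens [0.538 0.142 0.026]
post [ 0.536 -0.154  0.04 ]
jar [ 0.691 -0.352  0.07 ]
fork [ 0.704 -0.109  0.01 ] [ 0.764 -0.035  0.022]
tray [0.698 0.02  0.01 ] [0.825 0.179 0.034]
tall near 650
side spare mean [0.4806 0.2678 0.0733] circ [0.4813 0.2677] 0.0206 n 548 rect [480.9 266.9] [37.  39.2] 27.2
side cap mean [ 0.5289 -0.2524  0.1324] circ [ 0.53   -0.2526] 0.0233 n 120 rect [ 529.1 -253. ] [39.2 36.3] 27.8
side ring mean [ 0.6229 -0.0529  0.0367] circ [ 0.619  -0.0552] 0.0273 n 176 rect [623.1 -50.9] [35.  52.5] 45.4
side block mean [0.479  0.0222 0.047 ] circ [0.4794 0.0221] 0.0326 n 484 rect [479.2  21.3] [52.6 52.1] 64.2
bar [ 0.8323 -0.5543  0.534  -0.001 ] -33.66 0.03657150079884286
lens [0.537 0.149 0.026]
post [ 0.536 -0.149  0.038]
jar [ 0.691 -0.345  0.068]
fork [ 0.704 -0.104  0.01 ] [ 0.766 -0.026  0.02 ]
tray [0.698 0.02  0.01 ] [0.828 0.182 0.033]
tall near 9044
```

```bash
python3 -m jog '[[[0.057,-0.02,0],0],[[0.057,-0.02,0],0],[[0.057,-0.02,0],0],[[0.057,-0.02,0],0],[[0.057,-0.02,0],0]]' 1 40 && python3 -m jog '[[[0.057,-0.02,0],0],[[0.057,-0.02,0],0],[[0,0,0],0]]'
cat > wr.py <<'E'
import sys
from workcell import manip
from h import *
def shot(tag):
    o=manip.get_obs(); d=manip.get_image("wrist")
    cv2.imwrite(f"pics/{tag}.png",d["image"][:,:,::-1]); np.savez(f"{tag}.npz",p=o["eef_pos"],R=o["ee_rot"],**d)
    return d,(np.array(o["eef_pos"]),np.array(o["ee_rot"])),o
E
python3 - <<'E'
from wr import *
d,pose,o=shot("w1"); print(o["clock"],pose)
P=cloud(d,pose); Q=P[150:270,200:360].reshape(-1,3); print(np.percentile(Q[:,2],[99,95,80,50]))
E
```

```text
clock: 0.78
eef_pos: [0.4372, -0.3402, 0.2421]
ee_rot: [[0.934, 0.358, -0.0], [0.358, -0.934, -0.0], [-0.0, -0.0, -1.0]]
contact_force: [0.3, -0.3, 0.3]
width: 0.0853
clock: 1.15
eef_pos: [0.5306, -0.2603, 0.2416]
ee_rot: [[0.932, 0.364, -0.0], [0.364, -0.932, 0.001], [0.0, -0.001, -1.0]]
contact_force: [-0.4, -0.9, 0.2]
width: 0.0857
1.15 (array([ 0.53063271, -0.26026882,  0.24160272]), array([[ 9.31556031e-01,  3.63597771e-01, -1.49105049e-04],
       [ 3.63597764e-01, -9.31555668e-01,  8.38530632e-04],
       [ 1.65988215e-04, -8.35352530e-04, -9.99999637e-01]]))
[0.13515313 0.13420323 0.10458709 0.00164218]
```

View pics/w1.png

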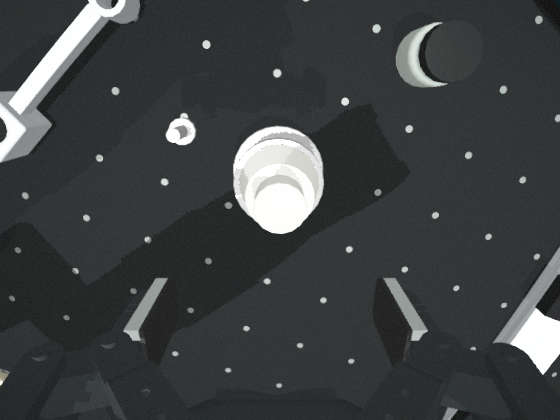

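```bash
cat >> h.py <<'E'
def face(d,P,pose,cx,cy,r,z0,z1):
    x,y,z=P[...,0],P[...,1],P[...,2]
    m=((np.hypot(x-cx,y-cy)<r)&(z>z0)&(z<z1)).astype(np.uint8)
    m=cv2.morphologyEx(m,cv2.MORPH_OPEN,np.ones((3,3)))
    c=max(cv2.findContours(m,cv2.RETR_EXTERNAL,cv2.CHAIN_APPROX_NONE)[0],key=cv2.contourArea)
    zz=np.median(z[m>0]); q=plane(d,c.reshape(-1,2),zz,pose)
    # all top-face pixels for centroid
    full=np.zeros_like(m); cv2.drawContours(full,[c],-1,1,-1); v,u=np.nonzero(full)
    return q,plane(d,np.c_[u,v],zz,pose),zz
E
python3 - <<'E'
from h import *
d=dict(np.load("w1.npz")); pose=(d["p"],d["R"]); P=cloud(d,pose)
q,a,zz=face(d,P,pose,.531,-.262,.05,.129,.15)
c,r=cv2.minEnclosingCircle(q[:,:2].astype(np.float32)); print("knob",a.mean(0),c,r,zz)
# shoulder & plate edges by depth
for nm,z0,z1 in (("plate",.055,.065),("shoulder",.1,.109)):
    m=(np.hypot(P[...,0]-.531,P[...,1]+.262)<.07)&(P[...,2]>z0)&(P[...,2]<z1)
    Q=P[m]; c,r=cv2.minEnclosingCircle(Q[:,:2].astype(np.float32)); print(nm,len(Q),c,r)
E=c=pose[1].T@(np.r_[a.mean(0)[:2],.119]-pose[0]); print("delta tool",E.round(4))
img=d["image"]
m=P[...,2]
zb=m[(np.abs(m)<.02)]; print("bench",np.median(zb))
E
```

```text
knob [ 0.53357142 -0.26201649  0.13400425] (0.5332313179969788, -0.262073814868927) 0.020160142332315445 0.13400425037016112
plate 1176 (0.5318745374679565, -0.2623419165611267) 0.042272090911865234
shoulder 1451 (0.5333068370819092, -0.2622453570365906) 0.02922029048204422
delta tool [0.0021 0.0028 0.1226]
bench 0.001122537780156585
```

```bash
python3 -m jog '[[[0.002,0.003,0.04],0],[[0,0,0.045],0],[[0,0,0.038],0],[[0,0,0],0]]' && python3 -m jog '[[[0,0,0],0],[[0,0,0],0],[[0,0,0],0],[[0,0,0],0]]' 0 40
python3 - <<'E'
from wr import *
d,pose,o=shot("w2"); print(o["clock"],pose[0],o["width"],o["contact_force"])
E
```

```text
clock: 1.7
eef_pos: [0.5277, -0.2653, 0.1162]
ee_rot: [[0.935, 0.356, -0.006], [0.356, -0.935, 0.004], [-0.005, -0.006, -1.0]]
contact_force: [-0.1, 0.6, 0.1]
width: 0.0853
clock: 2.2
eef_pos: [0.5322, -0.2664, 0.1213]
ee_rot: [[0.934, 0.358, 0.003], [0.358, -0.934, -0.002], [0.002, 0.003, -1.0]]
contact_force: [-0.6, 0.2, 5.6]
width: 0.0386
2.2 [ 0.5322134  -0.26643656  0.12129134] 0.03864327430056527 [-0.55952998  0.18738805  5.59470927]
```

View pics/w2.png

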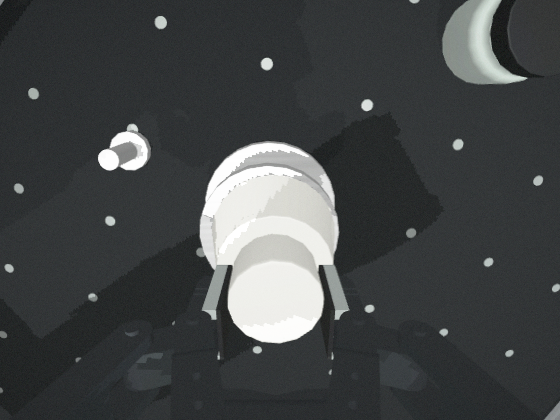

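```bash
python3 -m jog '[[[0,0,0],0],[[0,0,-0.01],0],[[0,0,-0.02],0],[[0,0,-0.03],0],[[0,0,-0.04],0]]' - 60 && python3 -m jog '[[[0,0,0],0],[[0,0,0],0]]'
python3 - <<'E'
from wr import *
d,pose,o=shot("w3"); print(o["clock"],pose,o["width"],o["contact_force"])
P=cloud(d,pose); dd=(P-pose[0])@pose[1]
m=(np.hypot(dd[...,0],dd[...,1])<.035)&(dd[...,2]<-.005)&(dd[...,2]>-.03); print("top plane pts",m.sum(),dd[m].mean(0), np.median(dd[m],0))
m=(np.hypot(dd[...,0],dd[...,1])<.022)&(dd[...,2]<-.005)&(dd[...,2]>-.03);Q=dd[m]
A=np.c_[Q[:,:2],np.ones(len(Q))]; print(np.linalg.lstsq(A,Q[:,2],rcond=None)[0])
E
```

```text
clock: 2.88
eef_pos: [0.5305, -0.265, 0.2196]
ee_rot: [[0.934, 0.358, -0.002], [0.358, -0.934, 0.001], [-0.001, -0.002, -1.0]]
contact_force: [0.9, -0.1, -0.4]
width: 0.0382
clock: 3.12
eef_pos: [0.531, -0.2654, 0.219]
ee_rot: [[0.934, 0.358, -0.0], [0.358, -0.934, 0.0], [-0.0, -0.0, -1.0]]
contact_force: [-0.1, 1.6, -0.6]
width: 0.0383
3.125 (array([ 0.53095202, -0.26541385,  0.21902971]), array([[ 9.33792861e-01,  3.57813929e-01, -2.91892198e-04],
       [ 3.57813981e-01, -9.33792875e-01,  1.46493425e-04],
       [-2.20149467e-04, -2.41237623e-04, -9.99999947e-01]])) 0.038282217998953975 [-0.09577636  1.57383013 -0.61270178]
top plane pts 10254 [ 0.00470549 -0.00065803 -0.01479599] [ 0.00637201 -0.00067594 -0.01287968]
[ 0.09530914 -0.02036102 -0.01425158]
```

View pics/w3.png

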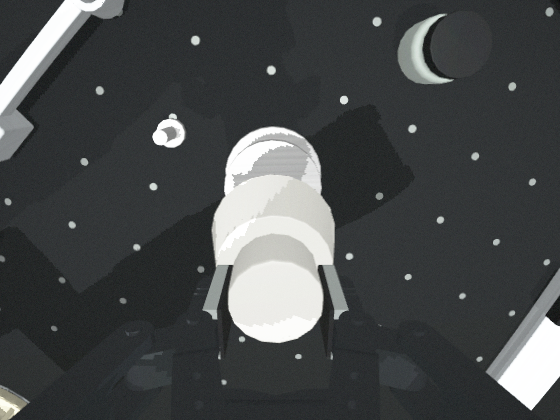

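```bash
cat > knob.py <<'E'
from h import *
import sys
d=dict(np.load(sys.argv[1]+".npz")); pose=(np.zeros(3),np.eye(3)); P=cloud(d,pose)
m=(np.abs(P[...,0])<.035)&(np.abs(P[...,1])<.0195)&(P[...,2]<-.005)&(P[...,2]>-.03)
zt=P[...,2][m]; h,e=np.histogram(zt,np.arange(-.03,-.004,.001)); print(h.tolist())
zz=e[h.argmax()]+.0005
m&=np.abs(P[...,2]-zz)<.0025
Q=P[m]; print("fit",len(Q),np.linalg.lstsq(np.c_[Q[:,:2],np.ones(len(Q))],Q[:,2],rcond=None)[0].round(4))
mm=cv2.morphologyEx(m.astype(np.uint8),cv2.MORPH_OPEN,np.ones((5,5)))
c=max(cv2.findContours(mm,cv2.RETR_EXTERNAL,cv2.CHAIN_APPROX_NONE)[0],key=cv2.contourArea)
q=plane(d,c.reshape(-1,2),zz,pose)[:,:2]
print("z",zz,"circ",cv2.minEnclosingCircle(q.astype(np.float32)),"ext",q.min(0),q.max(0))
A=np.c_[2*q,np.ones(len(q))]; s=np.linalg.lstsq(A,(q**2).sum(1),rcond=None)[0]; print("lsq",s[:2],np.sqrt(s[2]+s[0]**2+s[1]**2))
E
python3 knob.py w3; python3 knob.py w2
```

```text
[56, 103, 42, 29, 22, 35, 30, 24, 26, 29, 22, 29, 22, 27, 22, 121, 1959, 3550, 700, 152, 108, 109, 105, 101, 86]
fit 6482 [ 0.0063  0.0163 -0.0127]
z -0.012499999999999983 circ ((0.0024530186783522367, -0.00040782810538075864), 0.020162541419267654) ext [-0.01743413 -0.01937857] [0.02224537 0.01869537]
lsq [ 0.00250492 -0.00043391] 0.01946883013994725
[51, 70, 35, 27, 22, 31, 24, 28, 24, 29, 20, 21, 21, 26, 21, 247, 2608, 3048, 476, 153, 109, 109, 106, 97, 95]
fit 6532 [ 0.0116  0.0186 -0.0129]
z -0.012499999999999983 circ ((0.002495500259101391, -0.0006198817864060402), 0.02032933011651039) ext [-0.01743806 -0.01939849] [0.02224599 0.0189135 ]
lsq [ 0.002379   -0.00063663] 0.019498334759474475
```

```bash
python3 -m jog '[[[0.004,-0.04,0],0],[[0.004,-0.055,0],0],[[0.004,-0.055,0],0],[[0.004,-0.055,0],0],[[0.004,-0.055,0],0]]' && python3 -m jog '[[[0.004,-0.055,0],0],[[0.004,-0.055,0],0],[[0.004,-0.055,0],0],[[0.004,-0.05,0],0],[[0.004,-0.035,0],0]]' && python3 -m jog '[[[0,0,0],0],[[0,0,0],0]]'
python3 - <<'E'
from wr import *
d,pose,o=shot("w4"); print(o["clock"],pose,o["width"],o["contact_force"])
E
python3 knob.py w4
```

```text
clock: 3.8
eef_pos: [0.4551, -0.014, 0.2179]
ee_rot: [[0.934, 0.357, -0.002], [0.357, -0.934, 0.001], [-0.002, -0.002, -1.0]]
contact_force: [-0.2, -0.8, -0.8]
width: 0.0379
clock: 4.42
eef_pos: [0.3842, 0.2265, 0.218]
ee_rot: [[0.933, 0.359, -0.002], [0.359, -0.933, -0.001], [-0.003, -0.0, -1.0]]
contact_force: [0.6, 0.0, -0.9]
width: 0.0382
clock: 4.68
eef_pos: [0.3855, 0.2245, 0.2183]
ee_rot: [[0.934, 0.358, -0.002], [0.358, -0.934, -0.001], [-0.002, 0.0, -1.0]]
contact_force: [-0.4, 0.2, -1.2]
width: 0.038
4.675 (array([0.38549129, 0.2244985 , 0.21831282]), array([[ 9.33669838e-01,  3.58130543e-01, -1.77410234e-03],
       [ 3.58128942e-01, -9.33671416e-01, -1.16072775e-03],
       [-2.07212070e-03,  4.48379093e-04, -9.99997753e-01]])) 0.03804881765738683 [-0.41853246  0.20615895 -1.19365789]
[59, 96, 42, 27, 30, 25, 32, 29, 23, 28, 23, 27, 23, 29, 23, 159, 2138, 3401, 647, 134, 104, 102, 112, 113, 92]
fit 6479 [ 0.0067  0.0171 -0.0127]
z -0.012499999999999983 circ ((0.0023962880950421095, -0.0004075004253536463), 0.020381085574626923) ext [-0.01743517 -0.01937775] [0.02224393 0.01860184]
lsq [ 0.00246243 -0.00047085] 0.01944862039960816
```

View pics/w4.png

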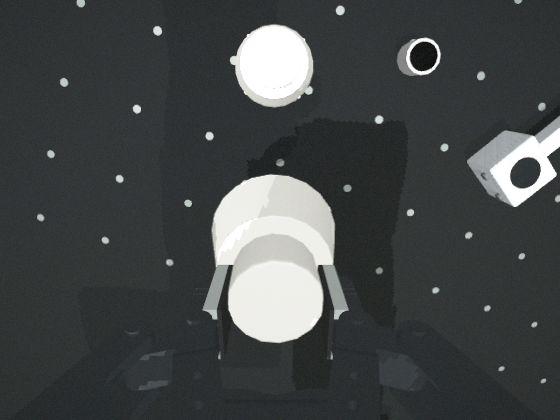

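Spare cap seen at about (275,60), the held cap below it at (276,300), upright. Measure the spare.

```bash
python3 - <<'E'
from h import *
d=dict(np.load("w4.npz")); pose=(d["p"],d["R"]); P=cloud(d,pose)
m=(np.hypot(P[...,0]-.48,P[...,1]-.26)<.05)&(P[...,2]>.06)&(P[...,2]<.09)
print(np.median(P[m],0))
q,a,zz=face(d,P,pose,.48,.26,.05,.068,.09)
print("knob",a.mean(0),cv2.minEnclosingCircle(q[:,:2].astype(np.float32)),zz)
# skirt extents: low points
m=(np.hypot(P[...,0]-.48,P[...,1]-.26)<.06)&(P[...,2]>.04)&(P[...,2]<.05)
print("shoulder",cv2.minEnclosingCircle(P[m][:,:2].astype(np.float32)))
c=a.mean(0); off=pose[1]@np.array([.0025,-.0005,0])
t=np.r_[c[:2]-off[:2],pose[0][2]]; print("target tcp",t,"delta tool",(pose[1].T@(t-pose[0])).round(4))
# bracket block and ring in this view
q,a,zz=face(d,P,pose,.48,.012,.045,.042,.06); r=cv2.minAreaRect(q[:,:2].astype(np.float32)*1000); print("block",a.mean(0),r)
E
```

```text
[0.48215017 0.26373864 0.07393062]
knob [0.48208949 0.26371497 0.07393062] ((0.48188021779060364, 0.26348260045051575), 0.019980592653155327) 0.07393062055481839
shoulder ((0.48162364959716797, 0.2635102868080139), 0.02915419638156891)
target tcp [0.47993438 0.26235281 0.21831282] delta tool [ 0.1017 -0.0015 -0.0002]
block [0.48130607 0.01811174 0.0468657 ] ((480.77825927734375, 17.89073944091797), (52.14456558227539, 50.80080032348633), 62.958438873291016)
```

```bash
python3 -m jog '[[[0.03,-0.0005,0],0],[[0.042,-0.001,0],0],[[0.03,0,0],0],[[0,0,0.03],0],[[0,0,0.035],0]]' && python3 -m jog '[[[0,0,0],0],[[0,0,0],0],[[0,0,0],0]]'
python3 - <<'E'
from wr import *
d,pose,o=shot("w5"); print(o["clock"],pose[0],np.array([.4799,.2624])-pose[0][:2],"tool",(pose[1].T@(np.array([.4799,.2624,pose[0][2]])-pose[0])).round(4))
d=manip.get_image("side"); cv2.imwrite("pics/s5.png",d["image"][:,:,::-1]); 
E
```

```text
clock: 5.35
eef_pos: [0.4823, 0.2615, 0.1535]
ee_rot: [[0.935, 0.355, 0.001], [0.355, -0.935, 0.0], [0.001, 0.0, -1.0]]
contact_force: [-0.3, 0.7, -0.7]
width: 0.0383
clock: 5.72
eef_pos: [0.482, 0.2628, 0.156]
ee_rot: [[0.934, 0.357, 0.003], [0.357, -0.934, 0.001], [0.003, 0.0, -1.0]]
contact_force: [-0.2, 0.4, -0.4]
width: 0.0381
5.725 [0.48198122 0.26284709 0.15603744] [-0.00208122 -0.00044709] tool [-0.0021 -0.0003 -0.    ]
```

View pics/s5.png

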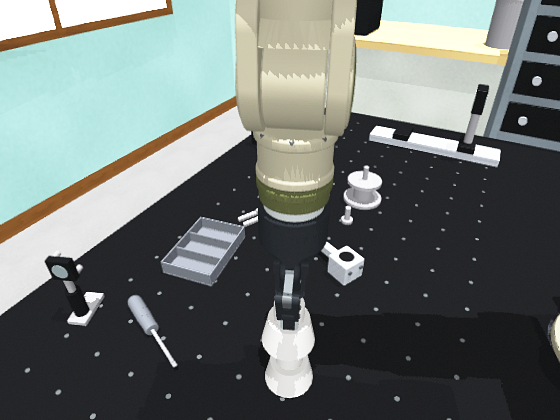

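```bash
python3 -m jog '[[[-0.0015,0,0.015],0],[[0,0,0.015],0],[[0,0,0.012],0],[[0,0,0.006],0],[[0,0,0],0]]'; python3 -m jog '[[[0,0,0.005],0],[[0,0,0.005],0],[[0,0,0.003],0],[[0,0,0],0],[[0,0,0],0]]'
python3 - <<'E'
from wr import *
o=manip.get_obs(); print(o["eef_pos"],o["contact_force"],o["wrist_torque"])
E
```

```text
clock: 6.45
eef_pos: [0.4789, 0.2621, 0.1055]
ee_rot: [[0.934, 0.358, -0.001], [0.358, -0.934, -0.001], [-0.001, 0.0, -1.0]]
contact_force: [-0.5, -0.2, -0.9]
width: 0.0383
clock: 7.08
eef_pos: [0.4795, 0.2623, 0.0935]
ee_rot: [[0.934, 0.358, 0.0], [0.358, -0.934, -0.0], [0.0, 0.0, -1.0]]
contact_force: [-1.5, -1.1, 2.0]
width: 0.0385
[0.4795286  0.26226175 0.09351875] [-1.46780508 -1.06573241  1.97527278] [-0.19698822  0.07868783 -0.02796872]
```

```bash
python3 -m jog '[[[0,0,0.001],0],[[0,0,0],0],[[0,0,0],0]]';  python3 -m jog '[[[0,0,0],0],[[0,0,0],0],[[0,0,0],0],[[0,0,0],0],[[0,0,0],0]]' 1; python3 -m jog '[[[0,0,-0.02],0],[[0,0,-0.05],0],[[0,0,-0.05],0],[[-0.04,0,-0.02],0],[[-0.05,0,0],0]]'; python3 -m jog '[[[0,0,0],0],[[0,0,0],0]]'
python3 - <<'E'
from wr import *
d,pose,o=shot("w6"); print(o["clock"],pose[0],o["contact_force"])
P=cloud(d,pose); s=(np.hypot(P[...,0]-.481,P[...,1]-.263)<.05); print(np.percentile(P[s][:,2],[99,95,90]))
q,a,zz=face(d,P,pose,.481,.263,.05,.1,.12)
print("knob",a.mean(0),cv2.minEnclosingCircle(q[:,:2].astype(np.float32)),zz)
m=s&(P[...,2]>.07)&(P[...,2]<.082); print("shoulder",cv2.minEnclosingCircle(P[m][:,:2].astype(np.float32)))
m=s&(P[...,2]>.026)&(P[...,2]<.036); print("upper mouth level",m.sum(),P[m].mean(0),cv2.minEnclosingCircle(P[m][:,:2].astype(np.float32)))
m=s&(P[...,2]>.101); Q=P[m]; print(np.linalg.lstsq(np.c_[Q[:,:2],np.ones(len(Q))],Q[:,2],rcond=None)[0])
for n in ("top","side"):
    d=manip.get_image(n); cv2.imwrite(f"pics/{n}6.png",d["image"][:,:,::-1]); np.savez(f"{n}6.npz",**d)
E
```

```text
clock: 7.45
eef_pos: [0.4798, 0.2622, 0.0933]
ee_rot: [[0.934, 0.358, 0.001], [0.358, -0.934, -0.0], [0.001, 0.001, -1.0]]
contact_force: [-1.7, -1.1, 8.1]
width: 0.0382
clock: 8.07
eef_pos: [0.4793, 0.2623, 0.0922]
ee_rot: [[0.934, 0.358, -0.0], [0.358, -0.934, -0.0], [-0.0, 0.0, -1.0]]
contact_force: [-0.9, 1.1, -0.3]
width: 0.0853
clock: 8.7
eef_pos: [0.3963, 0.2304, 0.2343]
ee_rot: [[0.934, 0.357, 0.004], [0.357, -0.934, 0.002], [0.005, 0.0, -1.0]]
contact_force: [-0.0, 0.4, -1.4]
width: 0.0856
clock: 8.95
eef_pos: [0.3958, 0.2303, 0.2326]
ee_rot: [[0.934, 0.358, 0.002], [0.358, -0.934, 0.0], [0.002, 0.0, -1.0]]
contact_force: [-0.5, 0.4, 0.2]
width: 0.085
8.95 [0.39584004 0.23028363 0.23264062] [-0.48011161  0.35370167  0.15559498]
[0.36540163 0.36540163 0.36540163]
knob [0.48103937 0.2641688  0.10595252] ((0.4810265302658081, 0.26373153924942017), 0.019973432645201683) 0.10595251812652731
shoulder ((0.48097914457321167, 0.26414814591407776), 0.029585357755422592)
upper mouth level 28 [0.47305416 0.25796988 0.03507742] ((0.48091381788253784, 0.26411619782447815), 0.03663145750761032)
[-4.6153854  -2.14219889  2.94985183]
```

View pics/w6.png

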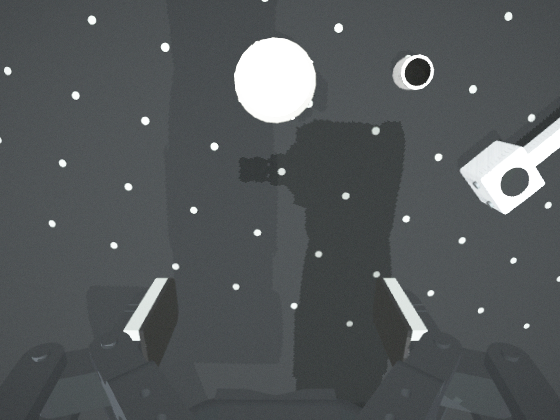

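View pics/side6.png

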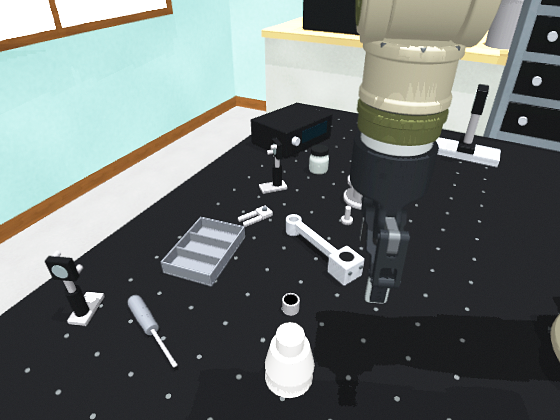

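```bash
python3 -m jog '[[[0.007,0.0535,0],0],[[0.007,0.0535,0],0],[[0.007,0.0535,0],0],[[0.007,0.0535,0],0],[[0.007,0.0535,0],0]]'; python3 -m jog '[[[0,0,0],9.8],[[0,0,0],9.8],[[0,0,0],9.8],[[0,0,0],9.8],[[0,0,0],9.8]]'; python3 -m jog '[[[0,0,0],0],[[0,0,0],0]]'
cat > br.py <<'E'
from wr import *
tag=sys.argv[1]
d,pose,o=shot(tag); p,R=pose; print(o["clock"],p,R.round(4).tolist(),o["contact_force"])
P=cloud(d,pose); x,y,z=P[...,0],P[...,1],P[...,2]
m=(z>.031)&(z<.056)&(x>.43)&(x<.68)&(y>-.11)&(y<.06); D=(P-p)@R; m&=(np.abs(D[...,1])<.035)
m=cv2.morphologyEx(m.astype(np.uint8),cv2.MORPH_OPEN,np.ones((3,3)))
v,u=np.nonzero(m); Q=P[v,u]
bl=Q[Q[:,2]>.0425]; r=cv2.minAreaRect(bl[:,:2].astype(np.float32)*1000); print("block",bl.mean(0).round(4),np.median(bl[:,2]),np.round(r[0],1),np.round(r[1],1),r[2])
rest=Q[(Q[:,2]<.0395)]; bc=bl.mean(0)
s=np.linalg.norm(rest[:,:2]-bc[:2],axis=1)
bar=rest[(s>.04)&(s<.135)]; l=cv2.fitLine(bar[:,:2].astype(np.float32),cv2.DIST_HUBER,0,.001,.001).ravel()
e=l[:2]*np.sign(l[0]); n=np.array([-e[1],e[0]]); print("bar dir",e,np.degrees(np.arctan2(e[1],e[0])),"bar z",np.median(bar[:,2]))
w=(bar[:,:2]-l[2:])@n; print("bar width pct",np.percentile(w,[1,99]).round(4))
al=(bl[:,:2]-l[2:])@e; print("block along",np.percentile(al,[1,99]).round(4),"block lateral",np.percentile((bl[:,:2]-l[2:])@n,[1,99]).round(4))
ar=(rest[:,:2]-l[2:])@e; print("ring end along",np.percentile(ar,[99.5,100]).round(4))
b1=l[2:]+e*(np.percentile(al,99.5)+.025); b2=l[2:]+e*(np.percentile(ar,99.9)-.018-.118)
print("balance from block",b1,"from ring",b2,"tcp yaw",np.degrees(np.arctan2(R[1,0],R[0,0])))
for b in (b1,b2): print("delta tool",(R.T@(np.r_[b,.019]-p)).round(4))
E
python3 br.py w7
```

```text
clock: 9.72
eef_pos: [0.5253, -0.0091, 0.2318]
ee_rot: [[0.934, 0.357, 0.0], [0.357, -0.934, 0.0], [0.0, -0.0, -1.0]]
contact_force: [0.4, 0.6, 0.1]
width: 0.0854
clock: 10.35
eef_pos: [0.4981, -0.088, 0.2317]
ee_rot: [[0.932, -0.363, 0.018], [-0.363, -0.929, 0.065], [-0.007, -0.067, -0.998]]
contact_force: [-0.6, -0.2, 0.8]
width: 0.0851
clock: 10.6
eef_pos: [0.4976, -0.0876, 0.232]
ee_rot: [[0.932, -0.362, 0.017], [-0.362, -0.93, 0.065], [-0.008, -0.066, -0.998]]
contact_force: [-0.2, 1.3, -0.3]
width: 0.0853
10.6 [ 0.49762487 -0.08761359  0.23199709] [[0.932, -0.3621, 0.017], [-0.3625, -0.9298, 0.0646], [-0.0076, -0.0664, -0.9978]] [-0.23052649  1.28489877 -0.32458538]
block [nan nan nan] nan [0. 0.] [0. 0.] 0.0br.py:8: RuntimeWarning: Mean of empty slice.
  bl=Q[Q[:,2]>.0425]; r=cv2.minAreaRect(bl[:,:2].astype(np.float32)*1000); print("block",bl.mean(0).round(4),np.median(bl[:,2]),np.round(r[0],1),np.round(r[1],1),r[2])
  ret = um.true_divide(
  return _methods._mean(a, axis=axis, dtype=dtype,
  ret = ret.dtype.type(ret / rcount)
br.py:9: RuntimeWarning: Mean of empty slice.
  rest=Q[(Q[:,2]<.0395)]; bc=bl.mean(0)
Traceback (most recent call last):
  File "br.py", line 11, in <module>
    bar=rest[(s>.04)&(s<.135)]; l=cv2.fitLine(bar[:,:2].astype(np.float32),cv2.DIST_HUBER,0,.001,.001).ravel()
                                  ~~~~~~~~~~~^^^^^^^^^^^^^^^^^^^^^^^^^^^^^^^^^^^^^^^^^^^^^^^^^^^^^^^^^
cv2.error: OpenCV(4.12.0) /io/opencv/modules/imgproc/src/linefit.cpp:50: error: (-215:Assertion failed) count > 0 in function 'fitLine2D_wods'
```

View pics/w7.png

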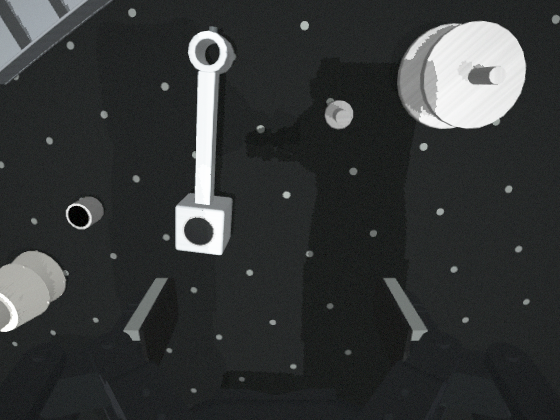

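```bash
python3 - <<'E'
from workcell import manip
o=manip.get_obs(); print(o["joint_pos"].round(3) if hasattr(o["joint_pos"],'round') else o["joint_pos"], o["clock"])
E
```

```text
[-0.371  0.181 -0.153  1.243  0.066  3.141] 10.65
```

```bash
python3 -m jog '[[[0,0,0],-10],[[0,0,0],0]]';  python3 -m jog '[[[0,0,0],-10],[[0,0,0],-10],[[0,0,0],0]]'
```

```text
clock: 10.9
eef_pos: [0.4976, -0.0862, 0.2322]
ee_rot: [[0.981, -0.194, 0.017], [-0.195, -0.979, 0.064], [0.004, -0.066, -0.998]]
contact_force: [0.2, 0.4, -0.6]
width: 0.0855
clock: 11.28
eef_pos: [0.4974, -0.0866, 0.2323]
ee_rot: [[0.989, 0.15, 0.017], [0.148, -0.987, 0.064], [0.027, -0.061, -0.998]]
contact_force: [-0.0, 0.4, 0.1]
width: 0.0854
```

```bash
T='x'; python3 -m jog '[[[0,0,0],-10.5],[[0,0,0],-10.5],[[0,0,0],-10.5],[[0,0,0],-10.5],[[0,0,0],-10.5]]' >/dev/null; python3 -m jog '[[[0,0,0],-10.5],[[0,0,0],-10.5],[[0,0,0],-10.5],[[0,0,0],-10.5],[[0,0,0],-10.5]]'>/dev/null; python3 -m jog '[[[0,0,0],-10.5],[[0,0,0],-10.5],[[0,0,0],-10.5],[[0,0,0],-10.5],[[0,0,0],-10.5]]'; python3 -c "
from workcell import manip
o=manip.get_obs(); print(o['joint_pos'].round(3),o['ee_rot'].round(3).tolist())"
```

```text
clock: 13.15
eef_pos: [0.4973, -0.0869, 0.2323]
ee_rot: [[-0.972, 0.236, 0.017], [0.237, 0.969, 0.064], [-0.002, 0.067, -0.998]]
contact_force: [0.5, 0.5, 0.6]
width: 0.0853
[-0.371  0.18  -0.154  1.244  0.066 -0.132] [[-0.972, 0.236, 0.017], [0.237, 0.969, 0.064], [-0.002, 0.067, -0.998]]
```

```bash
python3 -m jog '[[[0,0,0],-10.5],[[0,0,0],-10.5],[[0,0,0],-10.5],[[0,0,0],-10.5],[[0,0,0],-10.5]]' >/dev/null; python3 -m jog '[[[0,0,0],-10.5],[[0,0,0],-10.5],[[0,0,0],-10.5],[[0,0,0],-10.5],[[0,0,0],-10.5]]'>/dev/null; python3 -m jog '[[[0,0,0],-10.5],[[0,0,0],-10.5],[[0,0,0],-10.5],[[0,0,0],-10.5],[[0,0,0],-10.5]]'>/dev/null;python3 -m jog '[[[0,0,0],-10],[[0,0,0],-10],[[0,0,0],0]]'; python3 -c "
from workcell import manip
o=manip.get_obs(); print(o['joint_pos'].round(3),o['ee_rot'].round(3).tolist())"
```

```text
clock: 15.4
eef_pos: [0.5045, -0.064, 0.2323]
ee_rot: [[0.95, -0.312, 0.013], [-0.313, -0.949, 0.047], [-0.002, -0.049, -0.999]]
contact_force: [-0.0, 0.3, -0.5]
width: 0.0856
[-0.312  0.185 -0.148  1.24   0.049 -3.136] [[0.95, -0.312, 0.013], [-0.313, -0.949, 0.047], [-0.002, -0.049, -0.999]]
```

Mirrored saturation takes the tilt back (0.067 → 0.049). Continue.

```bash
python3 -m jog '[[[0,0,0],-9],[[0,0,0],-9],[[0,0,0],0]]'; python3 -c "
from workcell import manip
o=manip.get_obs(); print(o['joint_pos'].round(3),o['ee_rot'].round(3).tolist())"
```

```text
clock: 15.78
eef_pos: [0.5178, 0.0175, 0.2323]
ee_rot: [[0.993, -0.117, 0.005], [-0.117, -0.993, -0.017], [0.007, 0.016, -1.0]]
contact_force: [-0.7, -0.2, -1.0]
width: 0.0852
[-0.112  0.202 -0.126  1.237 -0.016 -3.137] [[0.993, -0.117, 0.005], [-0.117, -0.993, -0.017], [0.007, 0.016, -1.0]]
```

```bash
python3 -m jog '[[[0,0,0],10.5],[[0,0,0],10.5],[[0,0,0],10.5],[[0,0,0],10.5],[[0,0,0],10.5]]' >/dev/null; python3 -m jog '[[[0,0,0],10.5],[[0,0,0],10.5],[[0,0,0],10.5],[[0,0,0],10.5],[[0,0,0],10.5]]'>/dev/null; python3 -m jog '[[[0,0,0],10.5],[[0,0,0],10.5],[[0,0,0],10.5],[[0,0,0],10.5],[[0,0,0],10.5]]'>/dev/null;python3 -m jog '[[[0,0,0],10.5],[[0,0,0],10.5],[[0,0,0],10.5],[[0,0,0],10.5],[[0,0,0],0]]';python3 -m jog '[[[0,0,0],0]]'
python3 - <<'E'
from wr import *
d,pose,o=shot("w8"); p,R=pose; print(o["clock"],p,R.round(3).tolist(),np.degrees(np.arctan2(R[1,0],R[0,0])))
print((R.T@(np.array([.525,-.008,p[2]])-p)).round(4))
E
```

```text
clock: 18.27
eef_pos: [0.5177, 0.014, 0.2322]
ee_rot: [[-0.896, 0.444, 0.004], [0.444, 0.896, -0.017], [-0.012, -0.013, -1.0]]
contact_force: [0.6, 0.3, -0.7]
width: 0.0856
clock: 18.4
eef_pos: [0.5177, 0.0144, 0.2323]
ee_rot: [[-0.897, 0.442, 0.005], [0.442, 0.897, -0.017], [-0.012, -0.013, -1.0]]
contact_force: [-0.6, 0.2, 0.5]
width: 0.0854
18.4 [0.51772882 0.01441785 0.2322632 ] [[-0.897, 0.442, 0.005], [0.442, 0.897, -0.017], [-0.012, -0.013, -1.0]] 153.79307111499557
[-0.0164 -0.0169  0.0004]
```

View pics/w8.png

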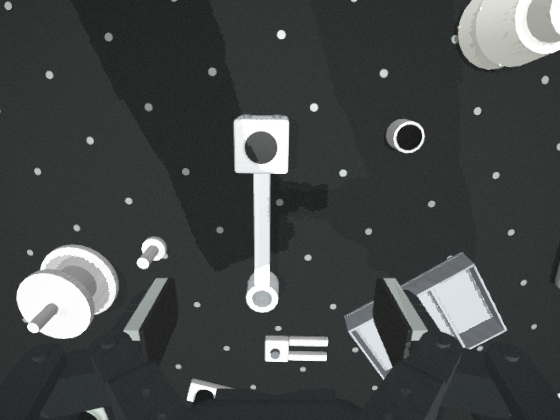

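```bash
sed -i 's/(np.abs(D\[...,1\])<.035)/(np.abs(D[...,1])<.055)/' br.py; python3 br.py w9; python3 - <<'E'
from h import *
d=dict(np.load("w9.npz")); pose=(d["p"],d["R"]); P=cloud(d,pose)
for nm,z0,z1 in (("plate",.055,.066),("stud",.088,.1)):
    m=(np.hypot(P[...,0]-.533,P[...,1]+.262)<.07)&(P[...,2]>z0)&(P[...,2]<z1); Q=P[m]
    if len(Q): print(nm,len(Q),Q.mean(0),cv2.minEnclosingCircle(Q[:,:2].astype(np.float32)))
E
```

```text
18.45 [0.51773289 0.01458067 0.2322708 ] [[-0.8971, 0.4418, 0.0046], [0.4416, 0.897, -0.0171], [-0.0117, -0.0133, -0.9998]] [0.1172828  0.98809011 0.69532984]
block [0.4802 0.0161 0.0469] 0.04693847733629897 [480.9  15.5] [50.1 50.7] 63.3760871887207
bar dir [ 0.8946966 -0.4466744] -26.530514 bar z 0.0368991048012578
bar width pct [-0.0079  0.0074]
block along [-0.109  -0.0599] block lateral [-0.0238  0.0248]
ring end along [0.0988 0.1006]
balance from block [ 0.52534574 -0.00703796] from ring [ 0.5243507  -0.00654119] tcp yaw 153.79076698774193
delta tool [-0.0139 -0.0132  0.2136]
delta tool [-0.0128 -0.0132  0.2136]
plate 3555 [ 0.52923385 -0.25566908  0.06061115] ((0.5320172905921936, -0.2616647779941559), 0.043083708733320236)
stud 177 [ 0.53096657 -0.25953581  0.093767  ] ((0.5311380624771118, -0.26138168573379517), 0.007192731369286776)
```

```bash
python3 -m jog '[[[-0.0133,-0.0132,0.01],0],[[0,0,0.045],0],[[0,0,0.045],0],[[0,0,0.03],0],[[0,0,0],0]]' >/dev/null; python3 -m jog '[[[0,0,0],0],[[0,0,0],0]]'; python3 br.py w10
```

```text
clock: 19.38
eef_pos: [0.5258, -0.0053, 0.1042]
ee_rot: [[-0.897, 0.442, 0.008], [0.442, 0.897, -0.018], [-0.015, -0.012, -1.0]]
contact_force: [0.8, 0.5, 1.0]
width: 0.0853
19.375 [ 0.52579602 -0.00527774  0.10424436] [[-0.8968, 0.4423, 0.0076], [0.4422, 0.8968, -0.0176], [-0.0146, -0.0124, -0.9998]] [0.75035936 0.53954747 1.01529152]
block [0.4798 0.0159 0.0469] 0.04699475694183444 [481.3  15.2] [50.1 50.1] 63.62601089477539
bar dir [ 0.8940451  -0.44797692] -26.613956 bar z 0.036874700961362056
bar width pct [-0.0078  0.0078]
block along [-0.1066 -0.0584] block lateral [-0.024   0.0243]
ring end along [0.1    0.1036]
balance from block [ 0.524844   -0.00690134] from ring [ 0.52386401 -0.0064103 ] tcp yaw 153.75490617904714
delta tool [ 0.0014 -0.0008  0.0852]
delta tool [ 0.0025 -0.0008  0.0852]
```

View pics/w10.png

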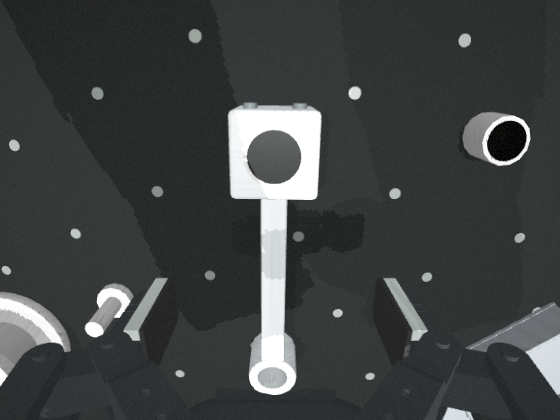

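```bash
python3 -m jog '[[[0.002,-0.001,0.03],0],[[0,0,0.03],0],[[0,0,0.018],0],[[0,0,0.006],0],[[0,0,0],0]]' ; python3 -m jog '[[[0,0,0],0],[[0,0,0],0],[[0,0,0],0],[[0,0,0],0],[[0,0,0],0]]' 0 80; python3 -m jog '[[[0,0,0],0]]'
```

```text
clock: 20.05
eef_pos: [0.523, -0.0064, 0.0192]
ee_rot: [[-0.897, 0.442, 0.005], [0.442, 0.897, -0.017], [-0.012, -0.013, -1.0]]
contact_force: [0.6, 0.1, -0.5]
width: 0.0856
clock: 20.68
eef_pos: [0.523, -0.0062, 0.0191]
ee_rot: [[-0.897, 0.442, 0.005], [0.442, 0.897, -0.017], [-0.012, -0.013, -1.0]]
contact_force: [-0.5, 1.3, 3.9]
width: 0.0148
clock: 20.8
eef_pos: [0.5229, -0.0062, 0.0191]
ee_rot: [[-0.897, 0.442, 0.006], [0.442, 0.897, -0.017], [-0.012, -0.013, -1.0]]
contact_force: [-1.2, 1.1, 5.2]
width: 0.0148
```

```bash
python3 -m jog '[[[0,0,-0.004],0],[[0,0,-0.01],0],[[0,0,-0.016],0],[[0,0,-0.016],0],[[0,0,-0.004],0]]' - 110; python3 -m jog '[[[0,0,-0.01],0],[[0,0,-0.02],0],[[0,0,-0.03],0],[[0,0,-0.03],0],[[0,0,-0.012],0]]'; python3 -m jog '[[[0,0,0],0],[[0,0,0],0],[[0,0,0],0]]'
cat > hold.py <<'E'
from wr import *
tag=sys.argv[1]; d,pose,o=shot(tag); p,R=pose; print(o["clock"],p.round(4),R.round(4).tolist(),o["contact_force"].round(2),o["width"])
D=cloud(d,(np.zeros(3),np.eye(3)))   # tool frame
W=D@R.T+p
x,y,z=D[...,0],D[...,1],D[...,2]
m=(np.abs(y)<.03)&(x>.02)&(x<.1)&(z>-.04)&(z<.0)   # block top
Q=W[m]; h,e=np.histogram(Q[:,2],60); zz=e[h.argmax()]; Q=Q[np.abs(Q[:,2]-zz)<.005]
c=np.linalg.lstsq(np.c_[Q[:,:2]-Q[:,:2].mean(0),np.ones(len(Q))],Q[:,2],rcond=None)[0]; print("block top",Q.mean(0).round(4),"slope world",c[:2].round(4))
m=(np.abs(y)<.03)&(x<-.09)&(x>-.15)&(z>-.04)&(z<.02); Q=W[m]
if len(Q):
    h,e=np.histogram(Q[:,2],60); print("ring side n",len(Q),np.percentile(Q[:,2],[50,90,98]).round(4))
    zt=np.percentile(Q[:,2],90); q=Q[np.abs(Q[:,2]-zt)<.004]; cc,r=cv2.minEnclosingCircle(q[:,:2].astype(np.float32)); print("ring top circ",np.round(cc,4),round(r,4),q.mean(0).round(4))
m=(np.abs(y)<.0078)&(x<.028)&(x>-.095)&(z>-.03)&(z<.01)&((x>.014)|(x<-.02)); Q=D[m]; Qw=W[m]
hh=np.median(Qw[:,2]);k=np.abs(Qw[:,2]-hh)<.006;Q=Q[k]; print("bar top tool slope",np.polyfit(Q[:,0],Q[:,2],1).round(4),"lateral",np.polyfit(Q[:,0],Q[:,1],1).round(4),len(Q),"world z",hh)
E
python3 hold.py w11
```

```text
clock: 21.42
eef_pos: [0.5229, -0.0056, 0.0696]
ee_rot: [[-0.897, 0.442, 0.006], [0.442, 0.897, -0.017], [-0.013, -0.013, -1.0]]
contact_force: [-0.1, 0.5, -4.9]
width: 0.0147
clock: 22.05
eef_pos: [0.5226, -0.0039, 0.1722]
ee_rot: [[-0.897, 0.442, 0.007], [0.442, 0.897, -0.017], [-0.014, -0.013, -1.0]]
contact_force: [0.7, 0.0, -4.2]
width: 0.0143
clock: 22.42
eef_pos: [0.521, -0.0037, 0.1692]
ee_rot: [[-0.897, 0.442, 0.002], [0.442, 0.897, -0.017], [-0.009, -0.014, -1.0]]
contact_force: [0.4, 0.4, -4.4]
width: 0.0144
22.425 [ 0.521  -0.0037  0.1692] [[-0.8968, 0.4423, 0.0021], [0.4422, 0.8967, -0.0167], [-0.0093, -0.0141, -0.9999]] [ 0.41  0.4  -4.38] 0.014395663446679164
block top [0.4768 0.0187 0.1971] slope world [ 0.003  -0.0092]
bar top tool slope [-0.0178 -0.0178] lateral [0.0062 0.0001] 1509 world z 0.18709629564956232
```

View pics/w11.png

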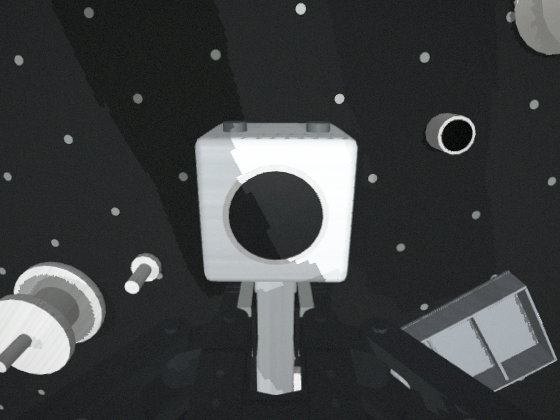

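```bash
python3 -m jog '[[[-0.0005,-0.02,0],0],[[-0.0005,-0.04,0],0],[[-0.001,-0.046,0],0],[[-0.001,-0.046,0],0],[[-0.001,-0.04,0],0]]'; python3 -m jog '[[[-0.0006,-0.025,0],0],[[0,-0.009,0],0],[[0,0,0],0],[[0,0,0],0],[[0,0,0],0]]'; python3 hold.py w12
python3 - <<'E'
from wr import *
for n in ("top","side"):
    d=manip.get_image(n); cv2.imwrite(f"pics/{n}12.png",d["image"][:,:,::-1]); np.savez(f"{n}12.npz",**d)
E
```

```text
clock: 23.1
eef_pos: [0.4396, -0.1789, 0.1728]
ee_rot: [[-0.897, 0.443, 0.004], [0.442, 0.897, -0.017], [-0.011, -0.013, -1.0]]
contact_force: [1.1, -1.2, -4.8]
width: 0.0142
clock: 23.72
eef_pos: [0.4263, -0.2076, 0.1736]
ee_rot: [[-0.897, 0.441, 0.005], [0.441, 0.897, -0.017], [-0.011, -0.013, -1.0]]
contact_force: [0.2, 0.1, -4.4]
width: 0.0143
23.725 [ 0.4263 -0.2076  0.1736] [[-0.8975, 0.441, 0.0045], [0.4409, 0.8974, -0.0168], [-0.0115, -0.013, -0.9998]] [ 0.21  0.14 -4.35] 0.014308644122397934
block top [ 0.382  -0.1854  0.2014] slope world [ 0.006  -0.0089]
bar top tool slope [-0.0166 -0.0178] lateral [ 0.0041 -0.    ] 1521 world z 0.19150379878513163
```

View pics/top12.png

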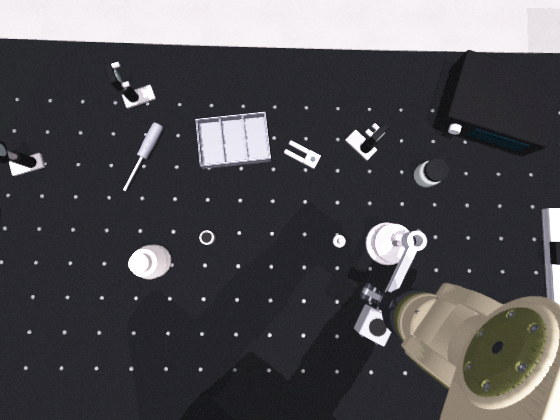

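View pics/side12.png

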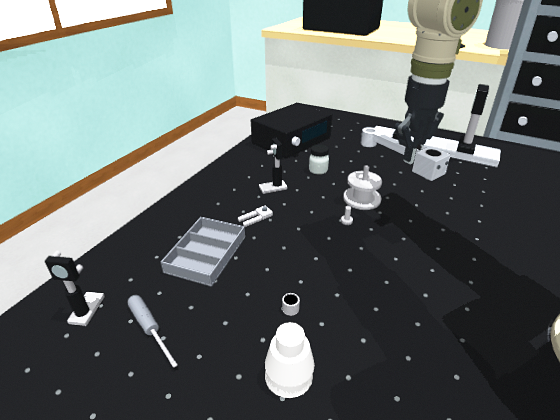

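```bash
cat > rel.py <<'E'
from h import *
import sys
for n in sys.argv[1:]:
    d=dict(np.load(n+".npz")); P=cloud(d); x,y,z=P[...,0],P[...,1],P[...,2]
    near=(np.hypot(x-.532,y+.262)<.05)
    Q=P[near&(z>.055)&(z<.066)]; print(n,"plate",len(Q),np.round(cv2.minEnclosingCircle(Q[:,:2].astype(np.float32))[0],4),cv2.minEnclosingCircle(Q[:,:2].astype(np.float32))[1])
    Q=P[near&(z>.088)&(z<.099)]; 
    if len(Q): print("stud",len(Q),Q.mean(0).round(4))
    m=near&(z>.105)&(z<.22); Q=P[m]
    if len(Q):
        zt=np.percentile(Q[:,2],92); mm=m&(z>zt-.004); Q=P[mm]
        far=Q; c,r=cv2.minEnclosingCircle(far[:,:2].astype(np.float32)); print("ring top z",zt,len(Q),"circ",np.round(c,4),round(r,4))
        b=np.hypot(Q[:,0]-.532,Q[:,1]+.262)
    s=(np.hypot(x-.481,y-.262)<.06)&(z>.1)&(z<.112); print("nested top",P[s].mean(0).round(4))
E
python3 rel.py top12 side12
python3 - <<'E'
import cv2,numpy as np
a=cv2.imread("pics/top12.png")[200:290,350:450]; b=cv2.imread("pics/side12.png")[110:215,330:460]
a=cv2.resize(a,None,fx=4,fy=4,interpolation=cv2.INTER_NEAREST); b=cv2.resize(b,(390,360),interpolation=cv2.INTER_NEAREST)
cv2.imwrite("pics/crop12.png",np.hstack([a,b]))
E
```

```text
top12 plate 917 [ 0.5317 -0.263 ] 0.04274383932352066
stud 28 [ 0.5325 -0.261   0.0955]
ring top z 0.1921346518895482 380 circ [ 0.5194 -0.2554] 0.0357
nested top [0.4809 0.2622 0.1048]
side12 plate 462 [ 0.5336 -0.2605] 0.044974397867918015
stud 24 [ 0.5324 -0.2569  0.0928]
ring top z 0.19080067904276737 133 circ [ 0.5204 -0.2515] 0.0344
nested top [0.4814 0.2676 0.105 ]
```

View pics/crop12.png

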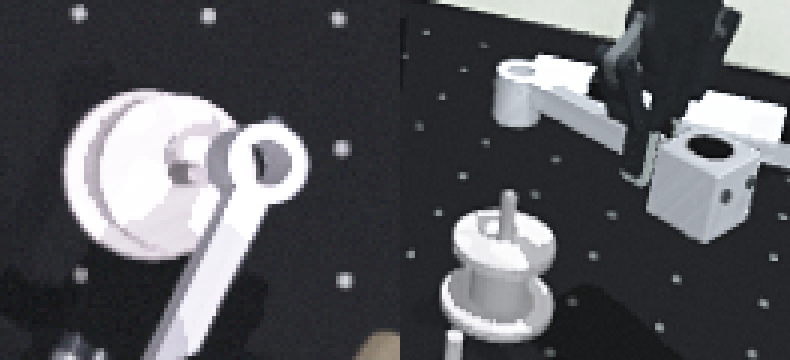

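```bash
cat > ring.py <<'E'
from h import *
import sys
n=sys.argv[1]; d=dict(np.load(n+".npz")); P=cloud(d); x,y,z=P[...,0],P[...,1],P[...,2]
e=np.array([.897,-.442]); nn=np.array([.442,.897])
m=(np.hypot(x-.532,y+.262)<.1)&(z>.105)&(z<.22); zt=np.percentile(P[m&(np.hypot(x-.532,y+.262)<.022)][:,2],80)
Q=P[m&(np.abs(z-zt)<.006)][:,:2]; A=(Q-[.532,-.262])@e; L=(Q-[.532,-.262])@nn
end=np.percentile(A[A<.05],99.8); k=(A>end-.036)&(A<.05); ext=np.percentile(L[k],[1,99]); 
print(n,"ring top z",zt,"along centre",end-.018,"lat",ext.round(4),ext.mean(), "centre", np.array([.532,-.262])+e*(end-.018)+nn*ext.mean())
barL=L[(A<-.03)&(A>-.07)]; print("bar lateral",np.percentile(barL,[2,98]).round(4))
E
python3 ring.py top12; python3 ring.py side12
python3 - <<'E'
from h import *
d=dict(np.load("top12.npz")); print(plane(d,[(417,241.2)],.1905))
E
```

```text
top12 ring top z 0.1912346373825226 along centre 0.0023301574190523894 lat [-0.0142  0.0189] 0.002337842627118415 centre [ 0.53512348 -0.26093288]
bar lateral [-0.0062  0.0092]
side12 ring top z 0.18968232782440056 along centre 0.0004571771460793149 lat [-0.0108  0.0214] 0.005272976891838596 centre [ 0.53474074 -0.25747221]
bar lateral [-0.0029  0.0145]
[[ 0.53351679 -0.26312719  0.1905    ]]
```

```bash
python3 -m jog '[[[0.0012,-0.0018,0.008],0],[[0,0,0.012],0],[[0,0,0.012],0],[[0,0,0.007],0],[[0,0,0],0]]'; python3 -m jog '[[[0,0,0],0],[[0,0,0],0],[[0,0,0],0],[[0,0,0],0]]'; python3 hold.py w13
python3 - <<'E'
from wr import *
for n in ("top","side"):
    d=manip.get_image(n); cv2.imwrite(f"pics/{n}13.png",d["image"][:,:,::-1]); np.savez(f"{n}13.npz",**d)
a=cv2.imread("pics/top13.png")[200:290,350:450]; b=cv2.imread("pics/side13.png")[110:215,330:460]
a=cv2.resize(a,None,fx=4,fy=4,interpolation=cv2.INTER_NEAREST); b=cv2.resize(b,(390,360),interpolation=cv2.INTER_NEAREST)
cv2.imwrite("pics/crop13.png",np.hstack([a,b]))
E
python3 ring.py top13; python3 ring.py side13;python3 rel.py top13 side13
```

```text
clock: 24.5
eef_pos: [0.4238, -0.2099, 0.1338]
ee_rot: [[-0.897, 0.442, 0.003], [0.442, 0.897, -0.016], [-0.01, -0.013, -1.0]]
contact_force: [-0.0, 0.2, -4.4]
width: 0.0148
clock: 25.0
eef_pos: [0.4244, -0.2102, 0.1349]
ee_rot: [[-0.897, 0.442, 0.005], [0.442, 0.897, -0.017], [-0.012, -0.013, -1.0]]
contact_force: [-0.4, -0.2, -4.6]
width: 0.0143
25.0 [ 0.4244 -0.2102  0.1349] [[-0.8968, 0.4423, 0.0049], [0.4422, 0.8968, -0.0173], [-0.0121, -0.0133, -0.9998]] [-0.41 -0.15 -4.57] 0.014278204724798321
block top [ 0.3801 -0.1879  0.1626] slope world [ 0.0057 -0.01  ]
bar top tool slope [-0.0161 -0.0177] lateral [ 0.0007 -0.    ] 1502 world z 0.15280332379427003
top13 ring top z 0.15249518954515878 along centre 0.001697475378173472 lat [-0.0178  0.0158] -0.0010074598978044146 centre [ 0.53307734 -0.26365398]
bar lateral [-0.0095  0.0062]
side13 ring top z 0.15052372372029732 along centre -0.001456920721735512 lat [-0.0152  0.0183] 0.0015455157322571533 centre [ 0.53137626 -0.25996971]
bar lateral [-0.0061  0.0113]
top13 plate 822 [ 0.5317 -0.2631] 0.04267284274101257
stud 1 [ 0.5293 -0.2578  0.0898]
ring top z 0.15341086368240636 338 circ [ 0.518  -0.2574] 0.0352
nested top [0.4808 0.2622 0.1049]
side13 plate 460 [ 0.5328 -0.2583] 0.04364079609513283
stud 22 [ 0.5323 -0.2574  0.0931]
ring top z 0.15183531386625407 122 circ [ 0.519  -0.2523] 0.0338
nested top [0.4813 0.2677 0.1051]
```

View pics/crop13.png

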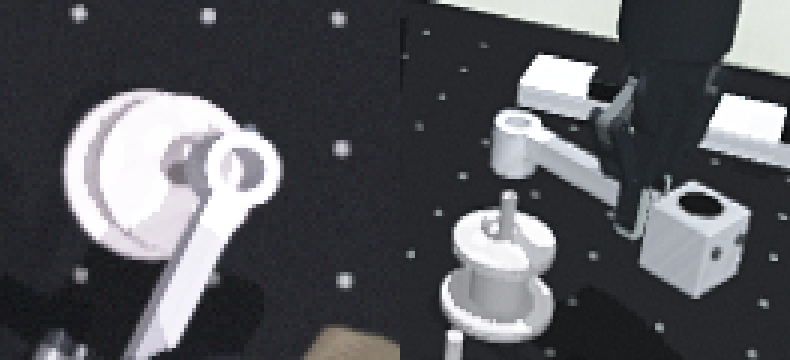

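```bash
python3 -c "
from workcell import manip
print(manip.job_done()); o=manip.get_obs(); print(o['clock'],o['eef_pos'],o['width'],o['contact_force'])"
```

```text
the job is handed in; nothing more can be done
None
the job is handed in; nothing more can be done
```

The dust cap is nested on the spare cap, and I handed in with the bracket held over the bare stud. I used about 25 of the 58 s, and no verdict was reported.

**Cap:** the nested knob top stands about 105 mm above the bench (73 + 32), upright and concentric to about 1 mm, and the fingers are open and clear of it.

**Bracket:** it is gripped about 2 mm from its balance point.
- It is level to about 0.01 rad.
- The ring's underside is about 20 mm above the stud.
- The ring is about 1.5 mm off the pedestal's axis in the top camera and 2.7 mm off in the side camera.
- The force reading was about 4.5 N, steady, so only the bracket's weight.

**Disagreements and problems:**
- **Side camera:** its absolute y positions were 5–10 mm off the top camera's and, where I could compare, also off the wrist camera's. I used it only for heights and for comparing things within the same picture.
- **Wrist limit:** my first turn towards the bracket hit the last joint's limit and tilted the tool 0.067 rad. I undid most of it by running into the opposite limit. About 0.017 rad of tool tilt remains, well inside the level tolerance.
- **Cap grasp:** the tool settled about 4 mm off the cap's measured centre, so closing the fingers may have pulled the cap slightly. It stayed upright and nested cleanly.
- **Bystanders:** I did not measure their positions again at the end. They looked unmoved in the later overview pictures.

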